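# Set the kitchen tablet stand to its reading angle

### The job

Set the tablet stand so that, left to itself, its board leans back at 60 degrees to the worktop (30 degrees back from upright); the hinge is stiff and springs back when let go, so let go and look. Once it rests there untouched, check that it holds by pushing lightly, with about 3 N for about a second, backwards on the front of its steel bar, then take the hand away and leave it at that angle, without disturbing the jar, tea box or bowl round it.

Things in the scene. Friction and masses are not known exactly. Their poses are not given: they have to be found in the camera images.
- stand: Foot of the tablet stand: dark steel plate 200 x 220 x 12 mm, screwed down, with two hinge cheeks 49 mm high, 170 mm apart. Origin under its centre on the worktop; z up, x to the back of the stand (away from the reader, roughly away from the robot), y to its left. The hinge axis runs along y, 32 mm above the origin.
- board: Wooden board 190 mm wide, 10 mm thick, 25 to 145 mm from the hinge axis, with a black tablet (165 x 100 mm) on its front and a ledge 22 mm out to the front; 0.2 to 0.65 kg. Two steel arms 100 mm apart carry a cross bar above it. Origin on the hinge axis, in the middle; z up along the board to the bar, y along the hinge, x out of its back. Starts 15 degrees forward of upright to 4 degrees back.
- bar (a point): Middle of the round steel cross bar at the top of the board, 12 mm thick, 100 mm long along the board's y, 180 mm from the hinge axis. Between bar and board is an opening 90 mm wide and 29 mm high: fingers can reach past the bar from in front, behind or above.
- honey: Bystander: glass jar of nut cream with a green lid, 52 x 53 x 98 mm, standing loose to the left of the stand. Origin under its centre. Must not be shoved.
- tea_box: Bystander: flat card tea box 60 x 128 x 22 mm, lying loose behind the stand. Origin under its centre. Must not be shoved.
- tea_bowl: Bystander: white porcelain bowl of tea sachets, 123 x 126 x 78 mm, standing loose to the right of the stand. Origin under its centre. Must not be shoved.
- hinge (a point): Middle of the friction hinge; its axis is the stand's y; it turns from 40 degrees forward of upright to 70 back. The board sits on it by springy straps: pushed at the bar, it first bends elastically, and the hinge itself slips only beyond 5 to 9 N at the bar (not below 4.5 N). Let go, the bend springs back by a good many degrees, not the same each time; only the slip stays.

How it is judged:
On the way, in this order (a step that is already met when the one before it is completed fails the run):
1. the board, let go and at rest, leans back at 60 degrees to the worktop (within 3 degrees) (angle between board's own z axis and vertical between 0.4712 and 0.576 rad and x of bar in the frame of stand above 0 m and angular speed of board below 0.05 rad/s and contact force between anything else and board below 0.05 N), for 0.4 s.
2. the fingers push lightly on the front of the bar or upper board, with 1.5 to 4.5 N (contact force between the fingers and board between 1.5 and 4.5 N and x of the grasp point in the frame of board below -0.005 m and z of the grasp point in the frame of board above 0.1 m), for 0.5 s.
At the end, for the whole second after the job is handed in: The board, touched by nothing and at rest, leans back from the reader at 60 degrees to the worktop, within 3 degrees (all of step 1).
It fails at once if the jar, the tea box or the bowl is shoved more than 25 mm (distance of any of honey, tea_box, tea_bowl from where it was at the start of the episode above 0.025 m).
It also fails if it takes over 54 s, if anything falls off the work surface, if the arm or the gripper's body presses on something with over 40 N, if the wrist force passes 120 N, or if a joint passes its speed limit or range.

### The arm

A 7-joint arm with a two-finger parallel gripper is mounted at the origin on the work surface; the furniture and walls round the work are solid. World frame = base frame: x ahead of the robot, y to its left, z up, the work surface at z = 0. Lengths are in m, angles in rad, forces in N, time in s.
With the tool pointing down it reaches from about 0.425 to 0.875 m from the base axis. Payload 4.7 kg.
Tool frame: the origin (TCP) lies between the finger pads; the fingertips stand 19 mm ahead of it and the grasp point (between the pads) is the TCP; z points along the fingers, y is the line along which they close (so a half turn about z gives the same grasp; the last joint's range is limited). The gripper opens to 87 mm and grips with 3 to 60 N. Pads are 19 mm wide; open, the fingers measure 117 mm over their backs; the gripper's body (75 mm by 190 mm) begins 51 mm behind the grasp point.
Start: joints at [-1.336, 0.321, -0.07, 1.45, 0.023, 1.371, -0.057], TCP at [0.142, 0.634, 0.242] pointing down, gripper open.
Joint ranges: [-2.86, 2.86], [-0.3, 2.09], [-1.38, 1.24], [0.06, 2.45], [-1.56, 4.7], [0.09, 2.05], [-2.69, 2.69]. Speed limits (rad/s): [2.57, 2.57, 3.14, 3.14, 3.14, 3.14, 3.14].

### API

Orientations are given as a 3x3 rotation matrix whose columns are the frame's x, y, z axes.
In Python, from bench import status, optics, ticket gives the robot as it stands.
- The arm moves only by the tool apply_moves, never from a script. Its arguments are lists of equal length, an entry for each row: "slide": the shift along the tool's x, y, z in mm, a list of three; "turn": the turn, a rotation vector about the tool's x, y, z in degrees, a list of three. A call has 1 to 20 rows; each row is the pose to reach, as a shift and turn from the pose commanded when the call began, along the tool's axes at that moment; what a row does not reach only later rows make up. A row lasts 1/12 s, in which the tool goes at most 41.7 mm and 7.16 degrees, less where a joint would pass 70% of its speed; a pose out of reach is approached as far as the arm can. A call with a gripper value outside its range is refused whole. "claw" is the finger opening in mm, from 0 to 87, set as the call begins (left out, the last holds). The fingers move at their own pace and stop on an object; "squeeze" is the grip in N (left out, the last holds). Time passes only in rows, so rows that repeat a pose let the fingers close. It gives the time, the measured TCP pose, the force, the opening and the grip force at its end, in the units of the state.
- status.get_state(): the state, without advancing time (a new reading comes with each control period).
- optics.grab_frame(name): name is "side" or "top"; returns (picture, depth): 480x640x3 uint8, red, green, blue; 480x640 float32, m along the optical axis (not along the pixel's ray), 0 where there is no reading.
- optics.camera_model(name): a dict with "mtx" (3x3 intrinsics, pixels), "k1" (the pictures are not rectified: a ray, as slopes to the right and down, at radius r is drawn at 1 + k1 r^2 times it, then the intrinsics apply), "rvec" (rotation vector, rad) and "tvec" (3), from world to camera coordinates, as OpenCV has them. Camera axes: x right, y down, z forward; pixel columns grow to the right and rows downward; lengths in m; the calibration is good to about 2 mm. A picture is of the moment at which its call begins. camera_model takes no time and is no camera call.
- ticket.sign_off(): hands the job in; it is judged then, once.
The state is a dict: "time": time; "joint_pos": joint angles; "qvel": joint speeds; "joint_efforts": joint torques, N m; "ee_pos": TCP position; "orientation": TCP orientation; "force": force on the tool from outside, world axes, zero at the start; "ft_torque": the same for the moment, N m; "width": opening from 0.0 (shut) to 1.0 (fully open); "grip_force": force on a finger pad.
Only numpy, scipy, OpenCV 4.12 (cv2) and the standard library are available. Lean on these libraries where they do the work, as an engineer would, in place of code of your own. Each camera call takes 0.05 s, during which the arm holds its last target. There are 200 camera calls.

## Working session

There is one attempt and no reset: what is moved stays moved. The work goes in short steps, Python scripts to look and compute and a tool call to move; the robot and the scene stay as the last step left them, time stands still between calls to the robot, and variables do not carry over. Pictures are saved under pics/ and viewed, at most 10 in all, crops included, and the job is handed in when it is done.

Besides the shell and the picture viewer there is one more tool, called after "Request:" in YAML: its name, and indented under it one key for each argument. apply_moves: Moves the arm, as the interface text tells. Its arguments: {"type":"object","properties":{"slide":{"type":"array"},"turn":{"type":"array"},"claw":{"type":"number"},"squeeze":{"type":"number"}},"required":["slide","turn"]}

```bash
mkdir -p pics; cat > h.py <<'E'
import numpy as np,cv2
from bench import status,optics,ticket
def cam(n):
    c=optics.camera_model(n);R=cv2.Rodrigues(np.array(c["rvec"],float))[0];return np.array(c["mtx"],float),c["k1"],R,np.array(c["tvec"],float).ravel()
def cloud(n,d):
    K,k1,R,t=cam(n)
    v,u=np.mgrid[0:480,0:640].astype(float)
    p=cv2.undistortPoints(np.stack([u.ravel(),v.ravel()],1)[:,None],K,np.array([k1,0,0,0.]))[:,0]
    z=d.ravel();P=np.c_[p*z[:,None],z]
    W=(P-t)@R;W[z==0]=np.nan
    return W.reshape(480,640,3)
def look(n,name):
    p,d=optics.grab_frame(n);cv2.imwrite(f"pics/{name}.png",p[:,:,::-1]);np.save(f"{name}.npy",d);return p,cloud(n,d)
E
python3 - <<'E'
from h import *
s=status.get_state();print(s)
for n in("side","top"):
    p,W=look(n,n+"0");K,k,R,t=cam(n);print(n,-R.T@t,R[2])
E
```

```text
{'time': 0.0, 'joint_pos': array([-1.33593099,  0.32181275, -0.07008411,  1.45169991,  0.02261477,
        1.37081016, -0.05691991]), 'qvel': array([ 0.00091966,  0.00053613,  0.00031343, -0.00054816,  0.0011764 ,
        0.00299565,  0.00025231]), 'joint_efforts': array([ 8.70666304e-05, -4.91297829e+01, -4.03886363e-01, -3.12516582e+01,
       -6.38398854e-02,  4.42670239e-02,  2.04113871e-04]), 'ee_pos': array([0.14227074, 0.63369168, 0.24045565]), 'orientation': array([[-9.75733133e-01,  2.18962911e-01, -3.12144579e-04],
       [ 2.18963103e-01,  9.75731255e-01, -1.91793173e-03],
       [-1.15386693e-04, -1.93973769e-03, -9.99998112e-01]]), 'force': array([0.11773901, 0.41234493, 0.27348018]), 'ft_torque': array([ 0.06149655,  0.01205311, -0.04613816]), 'grip_force': 0.0, 'width': 1.0017583403563945}
side [ 0.63543403 -0.50472484  1.22276376] [-0.04220327  0.48793639 -0.87185834]
top [0.49103121 0.08201831 1.29001831] [ 0.0705352   0.02403791 -0.99721962]
```

View pics/side0.png

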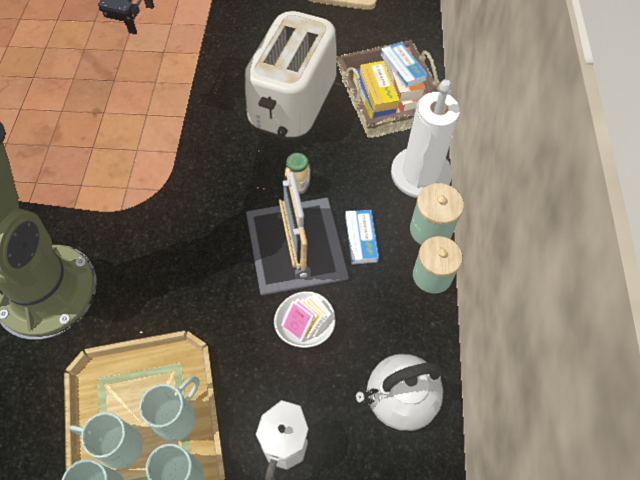

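View pics/top0.png

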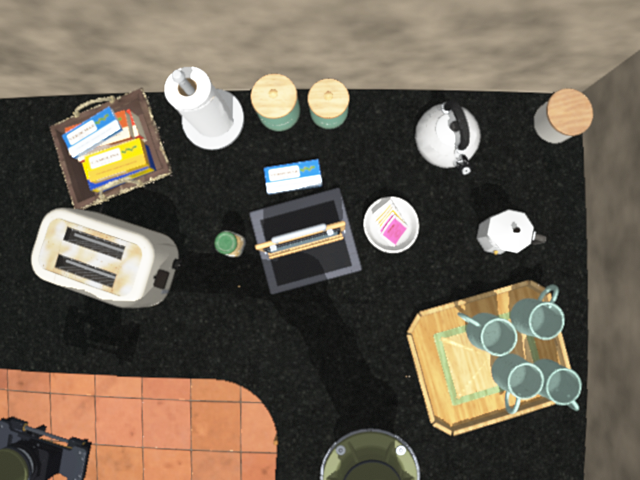

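```bash
cat >> h.py <<'E'
def pix2w(n,uv,z):
    K,k1,R,t=cam(n);p=cv2.undistortPoints(np.array(uv,float)[:,None],K,np.array([k1,0,0,0.]))[:,0]
    C=-R.T@t;d=np.c_[p,np.ones(len(p))]@R
    return C+d*((z-C[2])/d[:,2])[:,None]
E
python3 - <<'E'
from h import *
a=pix2w("top",[(250,210),(342,188),(360,270),(272,292)],.012);print(a.round(3),a.mean(0),np.linalg.norm(np.roll(a,1,0)-a,axis=1))
b=pix2w("side",[(247,210),(329,199),(348,278),(261,294)],.012);print(b.round(3),b.mean(0),np.linalg.norm(np.roll(b,1,0)-b,axis=1))
for n in("top","side"):
    W=cloud(n,np.load(n+"0.npy"));im=cv2.imread(f"pics/{n}0.png")
    q=np.abs(W-np.r_[a.mean(0)[:2],.12]);m=(q[...,0]<.1)&(q[...,1]<.12)&(W[...,2]>.19)
    v,u=np.nonzero(m);print(n,len(u))
    for i in range(0,len(u),max(1,len(u)//25)):print(u[i],v[i],W[v[i],u[i]].round(3),im[v[i],u[i]])
c=[cv2.resize(cv2.imread(f"pics/{n}0.png")[y:y+150,x:x+130],None,fx=3,fy=3,interpolation=2) for n,x,y in(("top",240,170),("side",240,150))]
cv2.imwrite("pics/c0.png",np.hstack(c))
E
```

```text
[[0.625 0.284 0.012]
 [0.677 0.068 0.012]
 [0.486 0.026 0.012]
 [0.434 0.23  0.012]] [0.5554598  0.15188807 0.012     ] [0.19892709 0.22220601 0.19610747 0.21075511]
[[0.434 0.236 0.012]
 [0.627 0.281 0.012]
 [0.681 0.075 0.012]
 [0.491 0.022 0.012]] [0.55827519 0.15330129 0.012     ] [0.22150965 0.19795149 0.21307677 0.19653548]
top 342
323 223 [0.578 0.107 0.214] [104 100  97]
320 225 [0.574 0.113 0.219] [212 203 195]
319 226 [0.572 0.115 0.221] [241 236 230]
314 227 [0.57  0.125 0.219] [230 224 214]
305 228 [0.568 0.142 0.217] [124 120 116]
319 228 [0.568 0.115 0.219] [255 255 254]
307 229 [0.566 0.138 0.22 ] [233 228 219]
320 229 [0.566 0.113 0.217] [255 250 246]
305 230 [0.564 0.142 0.22 ] [245 240 235]
318 230 [0.564 0.117 0.217] [249 246 244]
304 231 [0.562 0.144 0.217] [255 253 250]
291 232 [0.56  0.17  0.218] [142 138 132]
304 232 [0.56  0.144 0.218] [255 255 255]
290 233 [0.558 0.172 0.217] [195 188 180]
303 233 [0.558 0.146 0.217] [255 254 250]
289 234 [0.556 0.173 0.221] [235 230 223]
302 234 [0.557 0.148 0.215] [254 249 245]
288 235 [0.554 0.175 0.221] [251 248 243]
301 
[... 774 characters left out ...]
5 0.165 0.216] [233 229 223]
293 192 [0.555 0.159 0.217] [226 223 221]
293 194 [0.556 0.153 0.219] [213 217 222]
293 196 [0.556 0.149 0.218] [202 218 232]
299 197 [0.568 0.15  0.214] [144 141 140]
299 199 [0.568 0.146 0.213] [178 176 171]
299 201 [0.569 0.139 0.217] [199 196 192]
300 203 [0.571 0.136 0.215] [172 170 165]
300 205 [0.572 0.13  0.216] [192 190 186]
300 207 [0.572 0.124 0.218] [205 203 199]
300 209 [0.573 0.118 0.22 ] [217 214 210]
300 211 [0.573 0.114 0.219] [223 221 216]
300 213 [0.573 0.109 0.22 ] [228 226 221]
300 215 [0.574 0.104 0.221] [238 234 230]
300 217 [0.574 0.099 0.223] [199 196 191]
302 219 [0.577 0.106 0.203] [142 140 137]
299 222 [0.571 0.104 0.193] [172 170 167]
```

View pics/c0.png

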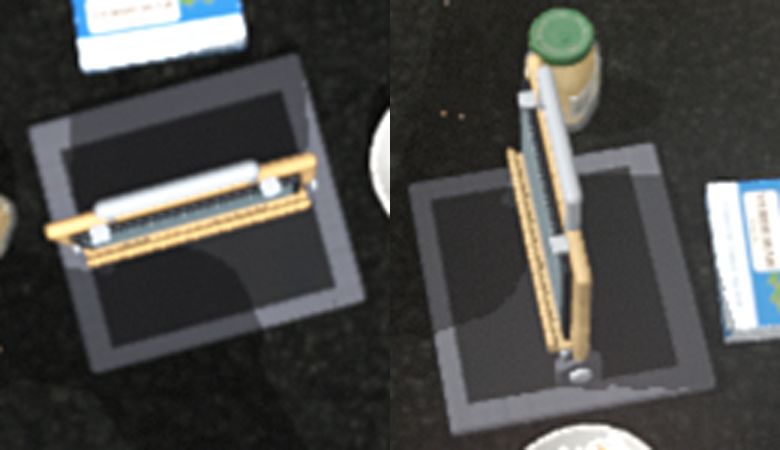

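The pictures show the stand's plate centred near top pixel (306,240). The board is almost upright, with its bar at z ≈ 0.213 (expected 0.212). The plate measures about 0.198 x 0.217 m, which matches, and its yaw is about 14°. I'll bring the closed fingers to about 45 mm in front of the bar.

Request:
apply_moves:
  slide:
    - [-457,-406,0]
    - [-457,-406,0]
    - [-457,-406,0]
    - [-457,-406,0]
    - [-457,-406,0]
    - [-457,-406,0]
    - [-457,-406,0]
    - [-457,-406,0]
    - [-457,-406,0]
    - [-457,-406,0]
    - [-457,-406,0]
    - [-457,-406,0]
    - [-457,-406,0]
    - [-457,-406,0]
    - [-457,-406,18]
    - [-457,-406,18]
    - [-457,-406,18]
    - [-457,-406,18]
    - [-457,-406,18]
    - [-457,-406,18]
  turn:
    - [0,0,-26.6]
    - [0,0,-26.6]
    - [0,0,-26.6]
    - [0,0,-26.6]
    - [0,0,-26.6]
    - [0,0,-26.6]
    - [0,0,-26.6]
    - [0,0,-26.6]
    - [0,0,-26.6]
    - [0,0,-26.6]
    - [0,0,-26.6]
    - [0,0,-26.6]
    - [0,0,-26.6]
    - [0,0,-26.6]
    - [0,0,-26.6]
    - [0,0,-26.6]
    - [0,0,-26.6]
    - [0,0,-26.6]
    - [0,0,-26.6]
    - [0,0,-26.6]
  claw: 0
  squeeze: 20

```text
time: 1.77
ee_pos: [0.4989, 0.1397, 0.2239]
orientation: [[-0.97, -0.244, 0.0], [-0.244, 0.97, 0.001], [-0.001, 0.001, -1.0]]
force: [-0.5, -0.5, 0.2]
width: 0.004
grip_force: 0.0
```

Request:
apply_moves:
  slide:
    - [-20,0,0]
    - [-34,0,0]
    - [-44,0,0]
    - [-53,0,0]
    - [-62,0,1]
    - [-70,0,2]
    - [-78,0,3]
    - [-86,0,5]
    - [-94,0,7]
    - [-102,0,9]
    - [-110,0,12]
    - [-118,0,16]
    - [-126,0,20]
    - [-134,0,24]
    - [-141,0,28]
    - [-141,0,28]
  turn:
    - [0,0,0]
    - [0,0,0]
    - [0,0,0]
    - [0,0,0]
    - [0,0,0]
    - [0,0,0]
    - [0,0,0]
    - [0,0,0]
    - [0,0,0]
    - [0,0,0]
    - [0,0,0]
    - [0,0,0]
    - [0,0,0]
    - [0,0,0]
    - [0,0,0]
    - [0,0,0]

```text
time: 3.1
ee_pos: [0.6361, 0.1723, 0.1942]
orientation: [[-0.97, -0.242, -0.003], [-0.242, 0.97, -0.001], [0.003, -0.0, -1.0]]
force: [-5.6, -1.0, 4.7]
width: 0.009
grip_force: 2.6
```

Request:
apply_moves:
  slide:
    - [8,0,-5]
    - [16,0,-9]
    - [24,0,-13]
    - [32,0,-16]
    - [40,0,-19]
    - [48,0,-22]
    - [56,0,-24]
    - [64,0,-26]
    - [80,0,-28]
    - [100,0,-28]
    - [100,0,-28]
    - [100,0,-28]
    - [100,0,-28]
  turn:
    - [0,0,0]
    - [0,0,0]
    - [0,0,0]
    - [0,0,0]
    - [0,0,0]
    - [0,0,0]
    - [0,0,0]
    - [0,0,0]
    - [0,0,0]
    - [0,0,0]
    - [0,0,0]
    - [0,0,0]
    - [0,0,0]

```text
time: 4.18
ee_pos: [0.5397, 0.1481, 0.2242]
orientation: [[-0.97, -0.241, 0.002], [-0.241, 0.97, 0.001], [-0.002, 0.0, -1.0]]
force: [-0.6, -0.3, 0.4]
width: 0.003
grip_force: 0.0
```

```bash
cat >> h.py <<'E'
O=np.array([.557,.1525,0]);c,s=np.cos(np.radians(14)),np.sin(np.radians(14));RS=np.array([[c,-s,0],[s,c,0],[0,0,1.]])
def tos(W): return (W-O)@RS
E
python3 - <<'E'
from h import *
print(status.get_state()["ee_pos"])
for n in("side","top"):
    p,W=look(n,n+"1");S=tos(W)
    m=(S[...,0]>-.06)&(S[...,0]<.16)&(abs(S[...,1])<.1)&(S[...,2]>.07)&(S[...,2]<.24)
    print(n,m.sum())
ims=[cv2.resize(cv2.imread(f"pics/{n}1.png")[y:y+150,x:x+130],None,fx=3,fy=3,interpolation=2) for n,x,y in(("top",240,170),("side",240,150))]
cv2.imwrite("pics/c1.png",np.hstack(ims))
E
```

```text
[0.53967728 0.14812047 0.22415176]
side 1861
top 199
```

View pics/c1.png

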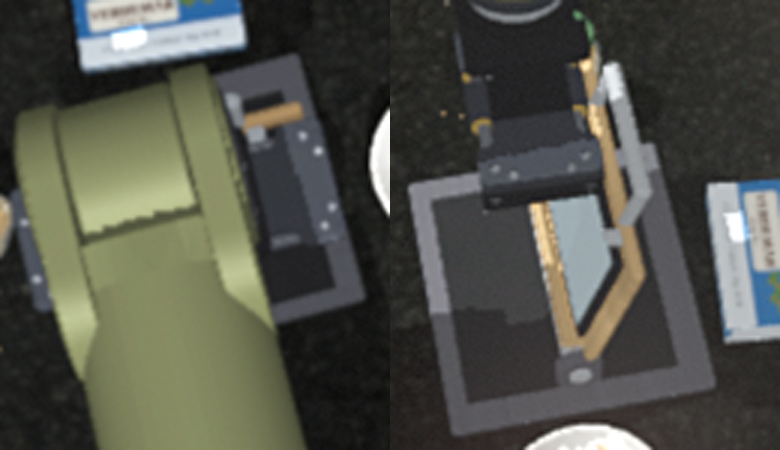

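```bash
cat >> h.py <<'E'
def proj(n,S):
    K,k1,R,t=cam(n);W=np.array(S)@RS.T+O
    return cv2.projectPoints(W,cv2.Rodrigues(R)[0],t,K,np.array([k1,0,0,0.]))[0][:,0].round(1)
def bp(th,P):
    th=np.radians(th);P=np.array(P,float)
    return np.c_[P[:,0]*np.cos(th)+P[:,2]*np.sin(th),P[:,1],.032-P[:,0]*np.sin(th)+P[:,2]*np.cos(th)]
def table(ths):
    for th in ths: print(th,proj("side",bp(th,[(0,50,.18),(0,-50,.18),(.005,-.095*1000/1000,.145),(0,-.09,0)])).tolist()) if 0 else print(th,proj("side",bp(th,[(0,.05,.18),(0,-.05,.18),(.005,-.095,.145),(0,-.09,0)])).tolist())
def plane(W,poly):
    m=np.zeros((480,640),np.uint8);cv2.fillPoly(m,[np.array(poly,np.int32)],1)
    P=tos(W)[m>0];P=P[~np.isnan(P[:,0])]
    for _ in range(3):
        c=P.mean(0);n=np.linalg.svd(P-c)[2][2];r=(P-c)@n;P=P[abs(r)<max(2.5*np.median(abs(r)),.002)]
    n=n*np.sign(n[2]);return len(P),c.round(4),n.round(3),np.std(r).round(4),np.degrees(np.arctan2(n[2],-n[0])).round(2)
E
python3 - <<'E'
from h import *
table([0,5,15,20,25,30])
W=cloud("side",np.load("side1.npy"))
print("tablet",plane(W,[(298,221),(306,221),(309,235),(302,246)]))
for uv in[(315,178),(317,186),(320,196),(323,208)]:
    q=tos(W[uv[1]-1:uv[1]+2,uv[0]-1:uv[0]+2]).reshape(-1,3);print(uv,np.nanmedian(q,0).round(4))
E
```

```text
0 [[289.8, 176.1], [297.7, 217.2], [304.1, 245.1], [302.0, 275.0]]
5 [[297.3, 175.3], [305.5, 216.2], [310.4, 244.4], [302.0, 275.0]]
15 [[312.1, 174.7], [320.9, 215.4], [322.6, 243.8], [302.0, 275.0]]
20 [[319.2, 175.0], [328.2, 215.5], [328.4, 243.9], [302.0, 275.0]]
25 [[326.0, 175.7], [335.3, 216.0], [333.9, 244.3], [302.0, 275.0]]
30 [[332.5, 176.7], [341.9, 216.9], [339.2, 244.9], [302.0, 275.0]]
tablet (189, array([ 0.0136, -0.0317,  0.1211]), array([-0.96 , -0.023,  0.278]), np.float64(0.0008), np.float64(16.16))
(315, 178) [0.0507 0.0364 0.2112]
(317, 186) [0.0509 0.0168 0.212 ]
(320, 196) [ 0.0525 -0.0075  0.2108]
(323, 208) [ 0.0533 -0.0378  0.2114]
```

The tablet plane and the bar pixels (314,173)–(323,213) both give a rest lean of about 16°. The push had reached about 32.5°, so the spring-back was about 16.5°. I'll now push to about 44°.

Request:
apply_moves:
  slide:
    - [-20,0,4]
    - [-40,0,9]
    - [-50,0,10]
    - [-58,0,12]
    - [-66,0,14]
    - [-74,0,17]
    - [-82,0,21]
    - [-90,0,25]
    - [-98,0,30]
    - [-106,0,35]
    - [-113,0,40]
    - [-120,0,46]
    - [-127,0,52]
    - [-127,0,52]
  turn:
    - [0,0,0]
    - [0,0,0]
    - [0,0,0]
    - [0,0,0]
    - [0,0,0]
    - [0,0,0]
    - [0,0,0]
    - [0,0,0]
    - [0,0,0]
    - [0,0,0]
    - [0,0,0]
    - [0,0,0]
    - [0,0,0]
    - [0,0,0]

```text
time: 5.45
ee_pos: [0.6621, 0.1793, 0.1703]
orientation: [[-0.97, -0.242, -0.003], [-0.242, 0.97, -0.0], [0.003, 0.0, -1.0]]
force: [-6.3, -0.3, 4.2]
width: 0.005
grip_force: 2.6
```

Request:
apply_moves:
  slide:
    - [8,0,-7]
    - [16,0,-14]
    - [24,0,-20]
    - [32,0,-25]
    - [40,0,-30]
    - [48,0,-35]
    - [56,0,-38]
    - [64,0,-41]
    - [75,0,-44]
    - [90,0,-48]
    - [105,0,-52]
    - [105,0,-52]
    - [105,0,-52]
  turn:
    - [0,0,0]
    - [0,0,0]
    - [0,0,0]
    - [0,0,0]
    - [0,0,0]
    - [0,0,0]
    - [0,0,0]
    - [0,0,0]
    - [0,0,0]
    - [0,0,0]
    - [0,0,0]
    - [0,0,0]
    - [0,0,0]

```text
time: 6.53
ee_pos: [0.5606, 0.1533, 0.2244]
orientation: [[-0.97, -0.241, 0.002], [-0.241, 0.97, 0.001], [-0.002, 0.001, -1.0]]
force: [-0.3, 0.3, -0.1]
width: 0.008
grip_force: 0.0
```

```bash
cat >> h.py <<'E'
def shot(k):
    p,W=look("side","side"+k);cv2.imwrite(f"pics/c{k}.png",cv2.resize(cv2.imread(f"pics/side{k}.png")[150:300,230:370],None,fx=4,fy=4,interpolation=2))
    S=tos(W)
    # bar pixels: top band of points in |y|<.045, far from ee
    e=tos(status.get_state()["ee_pos"]);print("ee stand",e.round(4))
    m=(S[...,0]>e[0]+.03)&(abs(S[...,1])<.04)
    r=np.hypot(S[...,0],S[...,2]-.032);m&=(r>.17)&(r<.20)
    P=S[m];print("bar",m.sum(),np.median(P,0).round(4),"deg",np.degrees(np.median(np.arctan2(P[:,0],P[:,2]-.032))).round(2))
    return W
E
python3 - <<'E'
from h import *
W=shot("2")
E
```

```text
ee stand [ 4.000e-03 -1.000e-04  2.241e-01]
bar 498 [ 0.1748 -0.0011  0.0231] deg 92.9
```

View pics/c2.png

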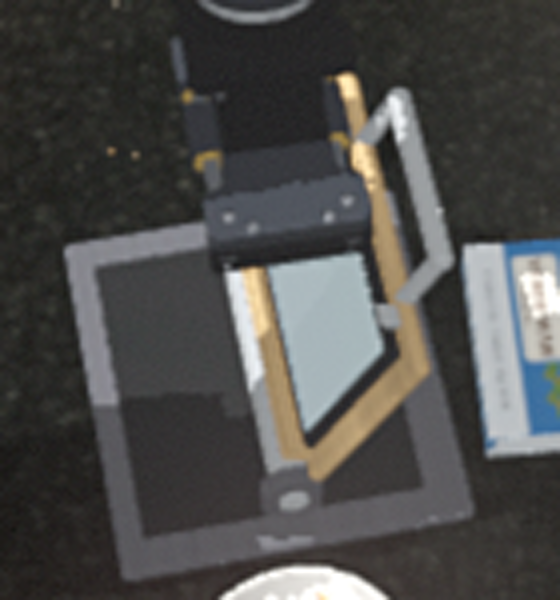

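```bash
sed -i 's/m&=(r>.17)/m\&=(S[...,2]>.12)\&(r>.17)/' h.py; python3 - <<'E'
from h import *
W=shot("3")
for k in("2","3"):
    W=cloud("side",np.load(f"side{k}.npy"));print("tablet",plane(W,[(300,218),(319,215),(324,236),(308,256)]))
W=cloud("side",np.load("side2.npy"));print("plate",plane(W,[(256,222),(286,214),(290,240),(262,280)]))
print(np.nanmedian(tos(W[180:225,250:253]).reshape(-1,3),0), plane(W,[(250,215),(254,214),(266,288),(261,290)]))
E
```

```text
ee stand [ 4.100e-03 -1.000e-04  2.238e-01]
bar 194 [ 0.0836 -0.0016  0.1963] deg 26.87
tablet (568, array([ 0.0316, -0.0341,  0.1178]), array([-0.881, -0.023,  0.472]), np.float64(0.0009), np.float64(28.19))
tablet (561, array([ 0.0314, -0.0345,  0.1173]), array([-0.882, -0.026,  0.47 ]), np.float64(0.001), np.float64(28.05))
plate (1134, array([-0.0536,  0.0136,  0.0148]), array([-0.068,  0.012,  0.998]), np.float64(0.0036), np.float64(86.1))
[-0.08701577  0.13881854  0.00263022] (384, array([-0.0885, -0.0098,  0.0133]), array([-0.187, -0.003,  0.982]), np.float64(0.0019), np.float64(79.21))
```

The tablet plane gives 28.1° and the bar centre 27.9°, so the lean is about 28°. I'll push about 2° further than last time (45.5°) to centre it.

Request:
apply_moves:
  slide:
    - [-30,0,10]
    - [-55,0,24]
    - [-64,0,26]
    - [-70,0,28]
    - [-77,0,32]
    - [-84,0,35]
    - [-91,0,40]
    - [-98,0,45]
    - [-104,0,50]
    - [-110,0,56]
    - [-110,0,56]
  turn:
    - [0,0,0]
    - [0,0,0]
    - [0,0,0]
    - [0,0,0]
    - [0,0,0]
    - [0,0,0]
    - [0,0,0]
    - [0,0,0]
    - [0,0,0]
    - [0,0,0]
    - [0,0,0]

```text
time: 7.55
ee_pos: [0.665, 0.1798, 0.1657]
orientation: [[-0.97, -0.242, -0.007], [-0.242, 0.97, -0.001], [0.007, 0.001, -1.0]]
force: [-7.4, -1.0, -0.5]
width: 0.006
grip_force: 4.0
```

Request:
apply_moves:
  slide:
    - [8,0,-7]
    - [16,0,-14]
    - [24,0,-20]
    - [32,0,-25]
    - [40,0,-30]
    - [48,0,-35]
    - [56,0,-38]
    - [64,0,-42]
    - [75,0,-46]
    - [90,0,-52]
    - [105,0,-56]
    - [105,0,-56]
    - [105,0,-56]
  turn:
    - [0,0,0]
    - [0,0,0]
    - [0,0,0]
    - [0,0,0]
    - [0,0,0]
    - [0,0,0]
    - [0,0,0]
    - [0,0,0]
    - [0,0,0]
    - [0,0,0]
    - [0,0,0]
    - [0,0,0]
    - [0,0,0]

```text
time: 8.63
ee_pos: [0.5655, 0.1546, 0.2246]
orientation: [[-0.97, -0.241, 0.002], [-0.241, 0.97, 0.001], [-0.003, 0.001, -1.0]]
force: [0.5, 0.3, -0.7]
width: 0.004
grip_force: 0.0
```

```bash
python3 - <<'E'
from h import *
W=shot("4")
print("tablet",plane(W,[(300,218),(319,215),(324,236),(308,256)]))
E
```

```text
ee stand [ 0.009  -0.      0.2242]
bar 194 [ 0.0874 -0.0013  0.194 ] deg 28.32
tablet (547, array([ 0.0321, -0.0324,  0.1143]), array([-0.874, -0.018,  0.485]), np.float64(0.001), np.float64(29.02))
```

The tablet plane gives 29.0° and the bar 29.3°, within the band. I'll pause so it rests untouched, then do the light push, which needs about 6° of elastic bend.

Request:
apply_moves:
  slide:
    - [0,0,0]
    - [0,0,0]
    - [0,0,0]
    - [0,0,0]
    - [0,0,0]
    - [-25,0,10]
    - [-50,0,22]
    - [-60,0,25]
    - [-65,0,27]
    - [-70,0,29]
    - [-74,0,32]
    - [-78,0,34]
    - [-78,0,34]
  turn:
    - [0,0,0]
    - [0,0,0]
    - [0,0,0]
    - [0,0,0]
    - [0,0,0]
    - [0,0,0]
    - [0,0,0]
    - [0,0,0]
    - [0,0,0]
    - [0,0,0]
    - [0,0,0]
    - [0,0,0]
    - [0,0,0]

```text
time: 9.77
ee_pos: [0.6403, 0.1731, 0.1889]
orientation: [[-0.97, -0.241, -0.002], [-0.241, 0.97, -0.0], [0.002, 0.0, -1.0]]
force: [-3.6, 0.5, -1.0]
width: 0.009
grip_force: 1.7
```

Request:
apply_moves:
  slide:
    - [0,0,0]
    - [0,0,0]
    - [0,0,0]
    - [0,0,0]
    - [0,0,0]
    - [0,0,0]
    - [0,0,0]
    - [0,0,0]
    - [0,0,0]
    - [0,0,0]
    - [0,0,0]
  turn:
    - [0,0,0]
    - [0,0,0]
    - [0,0,0]
    - [0,0,0]
    - [0,0,0]
    - [0,0,0]
    - [0,0,0]
    - [0,0,0]
    - [0,0,0]
    - [0,0,0]
    - [0,0,0]

```text
time: 10.68
ee_pos: [0.6404, 0.1731, 0.1891]
orientation: [[-0.97, -0.241, -0.002], [-0.241, 0.97, -0.0], [0.002, 0.0, -1.0]]
force: [-4.9, -0.5, -4.0]
width: 0.004
grip_force: 2.5
```

```bash
python3 - <<'E'
from h import *
F=[]
for i in range(6):
    F.append(status.get_state()["force"]);optics.grab_frame("side")
print(np.round(F,2),np.linalg.norm(np.mean(F,0)))
E
```

```text
[[-4.86 -0.53 -3.96]
 [-4.51 -0.73 -4.17]
 [-4.75 -0.91 -4.57]
 [-4.42 -1.49 -5.14]
 [-5.2  -0.36 -4.  ]
 [-5.27 -0.63 -3.29]] 6.442679673213671
```

The normal push is fine, but the finger sticks on the bar and pulls it upward at about 4 N. I'll ease the hand down slightly to relieve that.

Request:
apply_moves:
  slide:
    - [1,0,1]
    - [1,0,1]
    - [1,0,1]
  turn:
    - [0,0,0]
    - [0,0,0]
    - [0,0,0]

```text
time: 11.23
ee_pos: [0.6403, 0.1731, 0.1889]
orientation: [[-0.97, -0.241, 0.001], [-0.241, 0.97, 0.0], [-0.001, 0.0, -1.0]]
force: [-4.1, 0.9, -2.3]
width: 0.008
grip_force: 1.9
```

```bash
cat > f.py <<'E'
from h import *
F=[]
for i in range(4):
    s=status.get_state();F.append(s["force"]);optics.grab_frame("side")
m=np.mean(F,0);print(np.round(F,1),m.round(2),np.linalg.norm(m),tos(s["ee_pos"]).round(4),s["time"])
E
python3 f.py
```

```text
[[-4.1  0.9 -2.3]
 [-3.8 -0.7 -1.9]
 [-3.2  0.2 -2.1]
 [-4.1 -0.1 -2.3]] [-3.81  0.06 -2.17] 4.383870812635 [ 0.0858 -0.0002  0.1889] 11.3833
```

Request:
apply_moves:
  slide:
    - [1,0,1]
    - [1,0,1]
  turn:
    - [0,0,0]
    - [0,0,0]

```text
time: 11.6
ee_pos: [0.6401, 0.1729, 0.1885]
orientation: [[-0.971, -0.241, 0.003], [-0.241, 0.971, 0.001], [-0.003, 0.0, -1.0]]
force: [-2.1, -1.0, 0.5]
width: 0.006
grip_force: 1.1
```

```bash
python3 f.py
```

```text
[[-2.1 -1.   0.5]
 [-1.8  0.3  0.7]
 [-0.9  0.5  1.1]
 [-0.9 -0.2  1.9]] [-1.41 -0.1   1.08] 1.7831335444231995 [ 0.0854 -0.0002  0.1884] 11.75
```

Request:
apply_moves:
  slide:
    - [-1,0,0]
    - [-1,0,0]
    - [-1,0,0]
    - [-1,0,0]
  turn:
    - [0,0,0]
    - [0,0,0]
    - [0,0,0]
    - [0,0,0]

```text
time: 12.13
ee_pos: [0.6403, 0.173, 0.1877]
orientation: [[-0.971, -0.241, 0.001], [-0.241, 0.971, 0.0], [-0.001, -0.0, -1.0]]
force: [-2.3, -0.5, 0.6]
width: 0.005
grip_force: 0.8
```

```bash
python3 f.py
```

```text
[[-2.3 -0.5  0.6]
 [-1.9  0.3  1.7]
 [-1.8 -0.2  1.2]
 [-1.7 -0.9  1.1]] [-1.89 -0.34  1.15] 2.245157806322327 [ 0.0857 -0.0003  0.1877] 12.2833
```

Request:
apply_moves:
  slide:
    - [-1,0,0]
    - [-1,0,0]
    - [-1,0,0]
    - [-1,0,0]
    - [-1,0,0]
  turn:
    - [0,0,0]
    - [0,0,0]
    - [0,0,0]
    - [0,0,0]
    - [0,0,0]

```text
time: 12.75
ee_pos: [0.6409, 0.1731, 0.1873]
orientation: [[-0.971, -0.241, -0.001], [-0.241, 0.971, -0.0], [0.001, -0.0, -1.0]]
force: [-2.0, -0.4, 0.6]
width: 0.004
grip_force: 1.2
```

```bash
python3 f.py
```

```text
[[-2.  -0.4  0.6]
 [-2.  -1.1  0.9]
 [-2.8 -0.6 -0.2]
 [-2.9  0.   0. ]] [-2.44 -0.54  0.32] 2.5172486763084083 [ 0.0864 -0.0002  0.1874] 12.9
```

Request:
apply_moves:
  slide:
    - [0,0,0]
    - [0,0,0]
    - [0,0,0]
    - [0,0,0]
    - [0,0,0]
  turn:
    - [0,0,0]
    - [0,0,0]
    - [0,0,0]
    - [0,0,0]
    - [0,0,0]

```text
time: 13.37
ee_pos: [0.6409, 0.1731, 0.1874]
orientation: [[-0.971, -0.241, -0.0], [-0.241, 0.971, -0.0], [0.0, -0.0, -1.0]]
force: [-2.4, -0.9, -1.3]
width: 0.008
grip_force: 1.5
```

```bash
python3 f.py
```

```text
[[-2.4 -0.9 -1.3]
 [-2.3 -1.6 -0.2]
 [-2.9 -0.5 -1.7]
 [-3.5 -1.5 -0.9]] [-2.78 -1.14 -1.  ] 3.163098101124221 [ 0.0864 -0.0003  0.1874] 13.5167
```

The push stayed at 2–3.2 N for over a second. I'll withdraw the hand and measure again.

Request:
apply_moves:
  slide:
    - [4,0,-2]
    - [8,0,-4]
    - [13,0,-7]
    - [20,0,-11]
    - [30,0,-16]
    - [45,0,-22]
    - [65,0,-30]
    - [90,0,-36]
    - [120,0,-45]
    - [150,0,-50]
    - [150,0,-50]
    - [150,0,-50]
    - [150,0,-50]
    - [150,0,-50]
  turn:
    - [0,0,0]
    - [0,0,0]
    - [0,0,0]
    - [0,0,0]
    - [0,0,0]
    - [0,0,0]
    - [0,0,0]
    - [0,0,0]
    - [0,0,0]
    - [0,0,0]
    - [0,0,0]
    - [0,0,0]
    - [0,0,0]
    - [0,0,0]

```text
time: 14.73
ee_pos: [0.4962, 0.1373, 0.2378]
orientation: [[-0.971, -0.241, 0.001], [-0.241, 0.971, 0.0], [-0.001, -0.0, -1.0]]
force: [-0.0, -0.4, -0.8]
width: 0.006
grip_force: 0.0
```

```bash
python3 f.py; python3 - <<'E'
from h import *
W=shot("5")
print("tablet",plane(W,[(300,218),(319,215),(324,236),(308,256)]))
p,T=look("top","top5");cv2.imwrite("pics/t5.png",cv2.resize(cv2.imread("pics/top5.png")[160:310,230:370],None,fx=4,fy=4,interpolation=2))
cv2.imwrite("pics/b5.png",np.hstack([cv2.imread("pics/c5.png")[:,:400],cv2.imread("pics/t5.png")[:,:400]]))
c5,t5=[cv2.imread(f"pics/{a}5.png") for a in"ct"];cv2.imwrite("pics/b5.png",cv2.resize(np.hstack([c5,t5]),(800,429)))
E
```

```text
[[-0.  -0.4 -0.8]
 [ 0.6  0.5 -0.3]
 [ 0.6  0.2 -0.4]
 [-0.6 -0.6 -0.2]] [ 0.14 -0.09 -0.41] 0.4466744989146386 [-6.290e-02 -2.000e-04  2.371e-01] 14.8833
ee stand [-6.310e-02 -2.000e-04  2.371e-01]
bar 195 [ 0.0874 -0.0012  0.1942] deg 28.22
tablet (552, array([ 0.032 , -0.0321,  0.1144]), array([-0.871, -0.022,  0.492]), np.float64(0.001), np.float64(29.45))
```

View pics/b5.png

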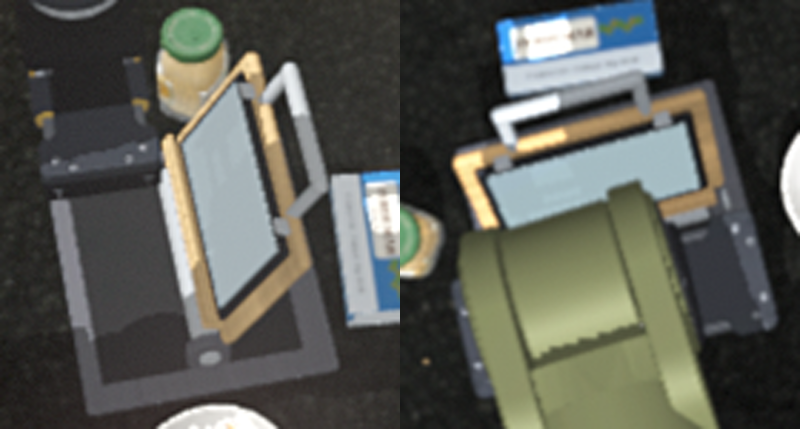

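The picture shows the board leaning back with the hand clear of it. The jar, tea box and bowl have not moved. The lean is about 29.3°, unchanged by the push, so I'm handing the job in.

```bash
python3 -c "
from bench import ticket;print(ticket.sign_off())"
```

```text
the job is handed in; nothing more can be done
None
```

The job is handed in (no verdict returned): the stand rests untouched at a measured lean of about 29.3° from upright, the same before and after a light push of about 2–3 N for over a second; my first go at that push crept to about 6 N, so I eased off and repeated it, and the jar, tea box and bowl look undisturbed.

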